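# Unload an arbor press's worn pinion and draw its retaining pin

### The arm

A 6-joint arm with a two-finger parallel gripper is mounted at the origin on the work surface. World frame = base frame: x ahead of the robot, y to its left, z up, the work surface at z = 0. Lengths are in mm, angles in rad, forces in N, time in s.
With the tool pointing down it reaches from about 425 to 1125 mm from the base axis. Payload 14.9 kg.
Tool frame: the origin (TCP) lies at the very end of the fingers, on their centre line; the grasp point (between the pads) lies arm.grip_depth behind it (arm.grip_depth is the distance from the TCP to the grasp point, in mm); z points along the fingers, y is the line along which they close (so a half turn about z gives the same grasp; the last joint's range is limited). The gripper opens to 91 mm and grips with 3 to 60 N. Pads are 32 mm wide; open, the fingers measure 118 mm over their backs; the gripper's body (76 mm by 178 mm) begins 60 mm behind the grasp point.
Start: joints at [1.144, 0.379, 1.734, -0, 1.028, -0.033], TCP at [268.598, 646.431, 191.032] pointing down, gripper open.
Joint ranges: [-2.77, 2.77], [-0.74, 2.19], [0, 2.66], [-1.06, 4.2], [0.31, 2.87], [-3.08, 3.08]. Speed limits (rad/s): [1.89, 1.89, 2.39, 3.14, 3.14, 3.14].

### API

Orientations are given as a unit quaternion [w, x, y, z].
In Python, from plant import arm gives the robot as it stands. The module is installed in compiled form; this text tells all that it offers.
- The arm moves only by the tool carry_out, never from a script. Its argument "targets" is a list of rows, each a list of 7 numbers: the turn, a rotation vector about the tool's x, y, z in rad, then the shift along the tool's x, y, z in m, then the finger opening in m, from 0 to 0.0912. In form: [[rx, ry, rz, dx, dy, dz, grip], ...]. A call has 1 to 10 rows; each row shifts and turns the commanded pose from where the row before left it, along the tool's axes as they then stand; what a row does not reach is not made up. A row lasts 1/10 s, in which the tool goes at most 50 mm and 8.59 degrees, less where a joint would pass 70% of its speed; a pose out of reach is approached as far as the arm can. A call with a gripper value outside its range is refused whole. The fingers move at their own pace and stop on an object; "grip_force" is the grip in N (left out, the last holds). Time passes only in rows, so rows that do not move let the fingers close. It gives the time, the measured TCP pose, the force, the opening and the grip force at its end, in the units of the state.
- arm.state(): the state, without advancing time (a new reading comes with each control period).
- arm.grab_frame(name): name is "side" or "top"; returns the picture (400x640x3 uint8, red, green, blue); there is no depth.
- arm.camera_info(name): a dict with "vfov" (degrees; the focal length in pixels is half the picture's height over the tangent of half this angle, whatever the lens; pixels are square), "cx", "cy" (the principal point, pixels), "extrinsics" (4x4, takes a point from camera to world coordinates). Camera axes: x right, y up, looking along -z (the intrinsics and any distortion apply to the point x, -y, -z); pixel columns grow to the right and rows downward; lengths in mm; the calibration is good to about 2 mm. A picture is of the moment at which its call begins. camera_info takes no time and is no camera call.
- arm.sign_off(): hands the job in; it is judged then, once.
The state is a dict: "clock": time; "joints": joint angles; "joint_velocities": joint speeds; "effort": joint torques, N m; "tcp_pos": TCP position; "orientation": TCP orientation; "contact_force": force on the tool from outside, world axes, zero at the start; "torque": the same for the moment, N m; "width": opening from 0.0 (shut) to 1.0 (fully open); "grip_force": force on a finger pad.
Only numpy, scipy, OpenCV 4.12 (cv2) and the standard library are available. Lean on these libraries where they do the work, as an engineer would, in place of code of your own. Each camera call takes 0.05 s, during which the arm holds its last target. There are 200 camera calls.

### The job

The worn pinion of the arbor press is to come out. With the lever, raise the ram one notch (no further), so that it hangs on its pawl, then rock the lever down and back up through its free play, feeling for the resistance at each end, and leave it in the middle of that free play so that the pinion's teeth carry no load. Finally pull the pinion's retaining pin, on top of the head, out as far as it goes, and leave everything else on the bench where it is.

Things in the scene. Friction and masses are not known exactly. Their poses are not given: they have to be found in the camera images.
- press: Arbor press: fixed grey casting, base 215 x 112 mm, column, head over the anvil. Origin: on the bench, below the pinion axle. -x: out of its front (where the lever points), +x: column, z up, lever on the -y side. Axle along y at x 0, z 200 mm; head's top z 245 mm (x -62 to 30 mm), 213 mm behind that. Ram 32 mm square at x -40 mm, y 0, top near z 350 mm.
- work_light (a point): Centre of the head of a small black work light, 64 mm in diameter, 40 mm high, fixed over the head of the press just in front of the retaining pin's knob: the knob cannot be reached straight from above, only along its own leaning axis.
- axle (a point): Point on the pinion's turning axis in the plane in which the lever swings (press frame: x 0, y -60 mm, z 200 mm). The axis is the y axis of this point. Swinging the lever up is a positive turn about it.
- lever_ball (a point): Centre of the black 32 mm ball at the front end of the lever, a straight 16 mm round steel rod through the axle. 214 mm from point axle; the point's -x axis points outward along the rod. Swings in the press's x-z plane; starts 3 to 37 degrees below horizontal and must rise about 40 to 60 degrees. Ball up = ram up.
- lever_grip (a point): Point in the rod 165 mm from point axle, a good place to pinch it, fingers closing along the axle's direction; lead it in an arc about the axle. In its free play the lever moves here against about 1 N and stays where left. At the upper end this rises to 4 to 6 N (ram picked up); the lower end, with the ram on its pawl, is a firm stop.
- hub_face (a point): Centre of the outer end of the lever's hub, a 46 mm steel disc on the axle. Its axes turn with the hub and lever; y is the axle. The lever is clamped in the hub at any angle, so neither its angle nor the direction of these x and z axes tells where the free play lies. The free play is 15 to 25 degrees in all, as felt.
- pinion_end (a point): Centre of the bare 24 mm end of the pinion shaft, on the side of the head away from the lever. Its axes turn with the pinion, which is geared to the ram; y is the axle. The hub sits loosely on the pinion: how far it turns on the pinion between stops is the free play.
- ram (a joint): Height of the ram (square steel bar, 2 to 3 kg) above its starting notch, m, up positive. Notches are 13 mm apart: the pawl clicks in when the ram has been raised about 15.5 mm (a second time near 28.5 mm); let down, it settles at 13 mm and hangs there. The lever moves it 24 mm per rad once the free play is taken up.
- pawl (a joint): Angle of the small spring-loaded pawl beside the ram on top of the head, rad: 0 in a notch, about 0.22 while riding over a tooth. It moves by itself as the ram is raised.
- pin (a joint): How far the pinion's retaining pin is drawn out, m: 0 fully in, 0.018 at its outer stop. It slides along its own axis, needs about 5 N, and stays where it is left.
- pin_knob (a point): Centre of the retaining pin's knob, a steel cylinder 24 mm in diameter, 28 mm long, on top of the head, 98 mm from the axle. Its z axis is the pin's axis and the way to pull: it leans 40 degrees from vertical, back to the column (press +x). Below it 16 mm of 10 mm stem, then a 32 mm boss. Approach tilted along this axis, fingers closing along the axle's direction.
- tray: Black open plastic tray, 160 x 110 x 30 mm; loose bystander, to stay where it is. Origin at the centre of its underside.
- new_pinion: New pinion gear with shaft, 105 mm long, 42 mm in diameter, lying in the tray; loose bystander, to stay where it is. Origin at the centre of its underside.
- spanner: Steel spanner, 190 mm; loose bystander, to stay where it is. Origin at the centre of its underside.
- screwdriver: Screwdriver, 200 mm; loose bystander, to stay where it is. Origin at the centre of its underside.
- hammer: Hammer with wooden handle, 280 mm; loose bystander, to stay where it is. Origin at the centre of its underside.
- bush: Brass bush, 42 mm in diameter, 30 mm high, standing on the bench below the lever; loose bystander, to stay where it is. Origin at the centre of its underside.
- vblock: Steel V-block, 60 x 45 x 37 mm; loose bystander, to stay where it is. Origin at the centre of its underside.
- oil: White oil bottle, 60 mm in diameter, 150 mm high; loose bystander, to stay where it is. Origin at the centre of its underside.
- tin: Steel tin, 80 mm in diameter, 55 mm high; loose bystander, to stay where it is. Origin at the centre of its underside.

How it is judged (in metres and radians):
On the way, in this order (a step that is already met when the one before it is completed fails the run):
1. the ram has been raised until the pawl has clicked into the next notch (value of joint ram above 0.0125 m and value of joint pawl below 0.12 rad), for 0.1 s.
2. with the ram on the pawl (within 3 mm), the lever has been brought down to the lower end of its free play (last tenth) (value of joint ram between 0.009 and 0.016 m and angle between the x axis of hub_face and the x axis of pinion_end, either way round below 0.588 rad), for 0.1 s.
3. with the ram still on the pawl (within 3 mm), the lever has been rocked up to the upper end of its free play (last tenth) (value of joint ram between 0.009 and 0.016 m and angle between the x axis of hub_face and the x axis of pinion_end, either way round above 0.812 rad), for 0.1 s.
4. the lever is in the middle of its free play (within 0.055 rad of 0.28 in all), the ram on the pawl (value of joint ram between 0.009 and 0.016 m and angle between the x axis of hub_face and the x axis of pinion_end, either way round between 0.645 and 0.755 rad), for 0.5 s.
5. the retaining pin has been drawn at least 13 mm (value of joint pin above 0.013 m), for 0.2 s.
At the end, for the whole second after the job is handed in: The ram hangs on the pawl one notch up (13 mm, within -4/+3 mm) with the pawl in (under 0.05 rad), the lever stands within 0.055 rad of the middle of its free play, the retaining pin is drawn at least 13 mm, and all is let go (all of step 4 and value of joint pawl below 0.05 rad and value of joint pin above 0.013 m); the robot touches nothing.
It fails at once if the ram was raised to a second notch (over 27 mm) (value of joint ram above 0.027 m).
It fails at once if the retaining pin was pulled while the ram was not yet one notch up (value of joint pin above 0.006 m and value of joint ram below 0.009 m).
It fails at once if a loose thing on the bench was moved more than 30 mm (distance of any of tray, new_pinion, spanner, screwdriver, hammer, bush, vblock, oil, tin from where it was at the start of the episode above 0.03 m).
It also fails if it takes over 67 s, if anything falls off the work surface, if the arm or the gripper's body presses on something with over 40 N, if the wrist force passes 120 N, or if a joint passes its speed limit or range.

## Working session

There is one attempt and no reset: what is moved stays moved. The work goes in short steps, Python scripts to look and compute and a tool call to move; the robot and the scene stay as the last step left them, time stands still between calls to the robot, and variables do not carry over. Pictures are saved under pics/ and viewed, at most 10 in all, crops included, and the job is handed in when it is done.

Besides the shell and the picture viewer there is one more tool, called after ">>>" as a command line: name --pt "numbers of a row" for each row, then --argument value for the rest. carry_out: Moves the arm, as the interface text tells. Its arguments: {"type":"object","properties":{"targets":{"type":"array"},"grip_force":{"type":"number"}},"required":["targets"]}

```bash
mkdir -p pics
python3 - <<'E'
from plant import arm
import cv2,numpy as np
np.set_printoptions(precision=4,suppress=True)
for n in("side","top"):
    f=arm.grab_frame(n); cv2.imwrite(f"pics/{n}0.png",f[:,:,::-1]); c=arm.camera_info(n); print(n,c)
print(arm.state(),arm.grip_depth)
E
```

```text
side {'vfov': 46.92916354011788, 'cx': 308.71632529944856, 'cy': 198.95230599082424, 'extrinsics': array([[   0.6935,    0.4613,   -0.5534, -209.2281],
       [  -0.7204,    0.4469,   -0.5304, -669.0512],
       [   0.0026,    0.7665,    0.6423, 1114.3224],
       [   0.    ,    0.    ,    0.    ,    1.    ]])}
top {'vfov': 54.259693573459685, 'cx': 324.3575346721588, 'cy': 198.32687859927825, 'extrinsics': array([[   0.0016,    0.9946,   -0.1041,  420.9741],
       [  -0.9999,    0.0001,   -0.0142,   10.6658],
       [  -0.0141,    0.1042,    0.9945, 1365.847 ],
       [   0.    ,    0.    ,    0.    ,    1.    ]])}
{'clock': 0.1, 'joints': array([ 1.1437,  0.3794,  1.7347, -0.    ,  1.0285, -0.0333]), 'joint_velocities': array([ 0.0013, -0.001 , -0.0009, -0.    , -0.0001, -0.001 ]), 'effort': array([  0.0017, -76.5037, -43.5296,   0.0653,   0.0398,   0.    ]), 'tcp_pos': array([268.4384, 646.0709, 190.4338]), 'orientation': array([-0.0001,  0.1956,  0.9807, -0.0005]), 'contact_force': array([ 0.3468, -0.0767,  0.3821]), 'torque': array([0.0119, 0.0094, 0.0227]), 'grip_force': 0.0, 'width': 0.9981344063190287} 18.8
```

View pics/side0.png

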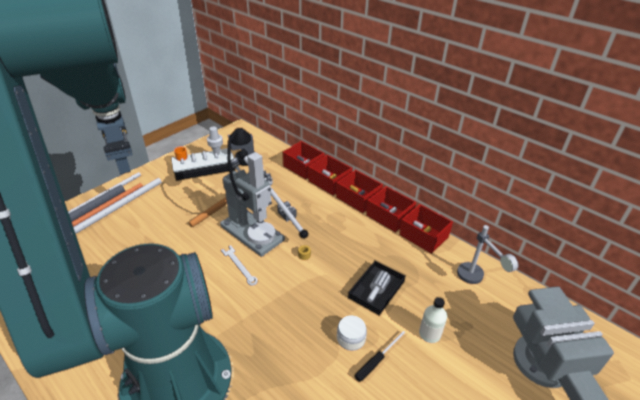

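View pics/top0.png

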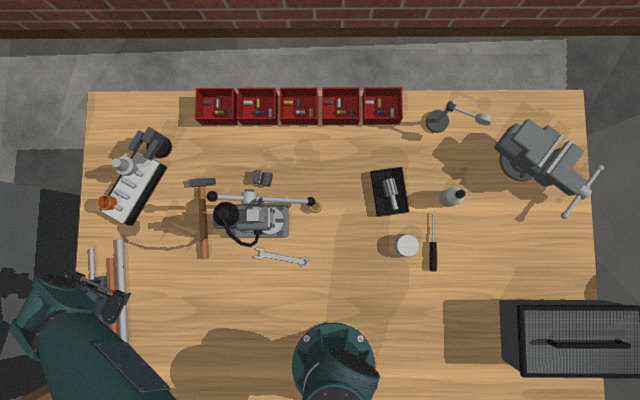

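The side view shows the press near (250,215) with its lever ball at about (303,234). In the top view the press base is near (252,218), the ball at (311,202) and the light head at (226,214). The press's -x axis is therefore roughly world -y, and the lever is on the world +x side. I'll zoom in next.

Run:
```python
import cv2,numpy as np
a=cv2.imread("pics/side0.png")[110:260,180:330]; b=cv2.imread("pics/top0.png")[165:285,180:330]
a=cv2.resize(a,None,fx=4,fy=4,interpolation=cv2.INTER_CUBIC); b=cv2.resize(b,None,fx=5,fy=5,interpolation=cv2.INTER_CUBIC)
cv2.imwrite("pics/side0z.png",a);cv2.imwrite("pics/top0z.png",b)
```

```text
(no output)
```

View pics/side0z.png

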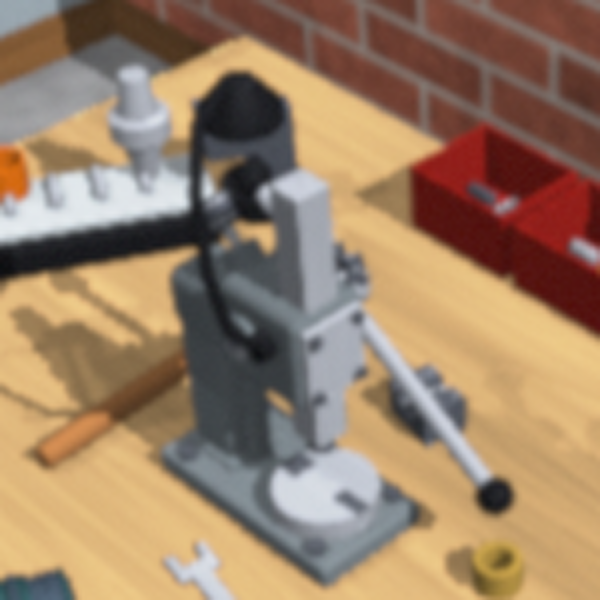

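View pics/top0z.png

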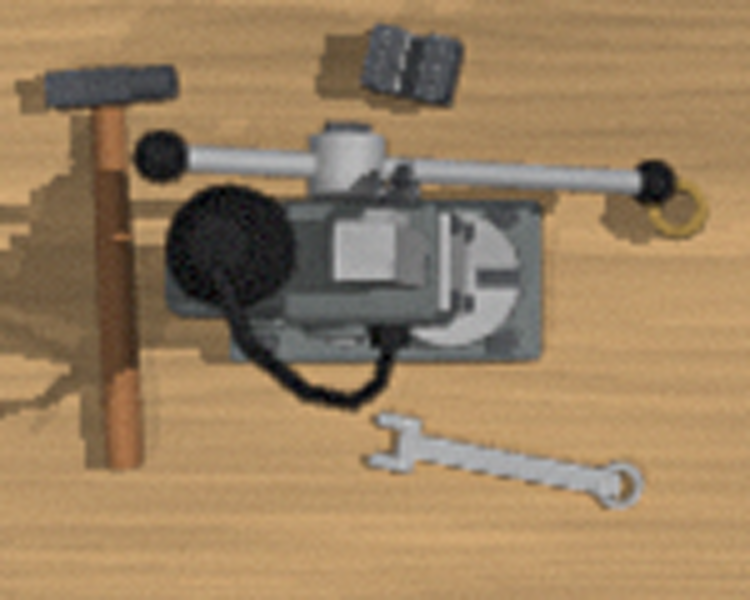

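The side crop shows the front ball at zoom (494,495), the rear ball at (246,188), the ram top at (301,184) and the light at about (240,110). The top crop shows the front ball at (656,182), the rear ball at (160,157), the ram top at (364,251) and the light at (228,245). The base's front corners are at (543,203) and (541,360). I'll triangulate these.

```bash
cat > h.py <<'E'
from plant import arm
import numpy as np
np.set_printoptions(precision=3,suppress=True)
def ray(n,u,v):
    c=arm.camera_info(n); f=200/np.tan(np.radians(c["vfov"]/2)); T=c["extrinsics"]
    d=T[:3,:3]@np.array([(u-c["cx"])/f,-(v-c["cy"])/f,-1]); return T[:3,3],d/np.linalg.norm(d)
def tri(s,t):
    a,d=ray("side",*s); b,e=ray("top",*t)
    k=np.linalg.lstsq(np.c_[d,-e],b-a,rcond=None)[0]; p=a+k[0]*d; q=b+k[1]*e
    return (p+q)/2,np.linalg.norm(p-q)
def plane(n,px,z):
    o,d=ray(n,*px); return o+d*(z-o[2])/d[2]
E
python3 - <<'E'
from h import *
S=lambda x,y:(180+(x+.5)/4-.5,110+(y+.5)/4-.5)
T=lambda x,y:(180+(x+.5)/5-.5,165+(y+.5)/5-.5)
for n,s,t in [("ball",(494,495),(656,182)),("rear",(246,188),(160,157)),("ram",(301,184),(364,251)),("light",(241,108),(229,245))]:
    print(n,*tri(S(*s),T(*t)))
for p in [(543,203),(541,360),(232,360)]: print("base",plane("top",T(*p),20))
for p in [(250,362),(330,585),(417,512),(165,457)][1:]: print("baseS",plane("side",S(*p),15))
E
```

```text
ball [544.915  75.15   82.986] 4.13542686440566
rear [542.524 355.771 246.017] 6.638515031902824
ram [484.177 213.662 347.281] 0.14736008186187735
light [484.186 275.108 385.175] 1.819553853357954
base [537.948 155.123  20.   ]
base [429.654 155.28   20.   ]
base [429.334 368.425  20.   ]
baseS [426.359 148.103  15.   ]
baseS [533.12  157.986  15.   ]
baseS [427.303 364.889  15.   ]
```

Measurements agree with the given sizes:
- The press origin is at about world (484, 253.5), with press +x along world +y.
- The ball-to-axle distance is 213.4 mm against 214 expected, so the lever is 33° below horizontal.

I'll start by rising while turning the tool.

>>> carry_out --pt "0 0 0.147 0 0 -0.04 0.06" --pt "0 0 0.147 0 0 -0.04 0.06" --pt "0 0 0.147 0 0 -0.04 0.06" --pt "0 0 0.147 0 0 -0.04 0.06" --pt "0 0 0.147 0 0 -0.04 0.06" --pt "0 0 0.147 0 0 -0.04 0.06" --pt "0 0 0.147 0 0 -0.04 0.06" --pt "0 0 0.147 0 0 -0.04 0.06" --pt "0 0 0 0 0 0 0.06"

```text
clock: 1.0
tcp_pos: [269.1, 647.4, 517.3]
orientation: [-0.001, 0.709, 0.706, 0.004]
contact_force: [0.1, 0.2, 0.4]
width: 0.659
grip_force: 0.0
```

>>> carry_out --pt "0 0 0 -0.045 0.0195 0 0.06" --pt "0 0 0 -0.045 0.0195 0 0.06" --pt "0 0 0 -0.045 0.0195 0 0.06" --pt "0 0 0 -0.045 0.0195 0 0.06" --pt "0 0 0 -0.045 0.0195 0 0.06" --pt "0 0 0 -0.045 0.0195 0 0.06" --pt "0 0 0 -0.045 0.0195 0 0.06" --pt "0 0 0 -0.045 0.0195 0 0.06" --pt "0 0 0 -0.045 0.0195 0 0.06" --pt "0 0 0 -0.045 0.0195 0 0.06"

```text
clock: 2.0
tcp_pos: [464.2, 194.6, 510.4]
orientation: [-0.0, 0.706, 0.708, -0.0]
contact_force: [0.4, 0.7, -0.2]
width: 0.655
grip_force: 0.0
```

>>> carry_out --pt "0 0 0 -0.045 0.02 0.02 0.06" --pt "0 0 0 -0.045 0.02 0.02 0.06" --pt "0 0 0 -0.045 0.02 0.02 0.06" --pt "0 0 0 -0.045 0.02 0.02 0.06" --pt "0 0.14 0 0 0 0 0.06" --pt "0 0.14 0 0 0 0 0.06" --pt "0 0.14 0 0 0 0 0.06" --pt "0 0.14 0 0 0 0 0.06" --pt "0 0.14 0 0 0 0 0.06" --pt "0 0.14 0 0 0 0 0.06"

```text
clock: 3.0
tcp_pos: [539.5, 26.9, 435.8]
orientation: [-0.29, 0.644, 0.645, 0.291]
contact_force: [0.1, 0.5, 0.3]
width: 0.655
grip_force: 0.0
```

```bash
cat >> h.py <<'E'
from scipy.spatial.transform import Rotation as Rn
def rot():
    q=arm.state()["orientation"]; return Rn.from_quat([q[1],q[2],q[3],q[0]])
def rel(p,a):
    "shift in tool axes and rotvec to TCP p with lean a, tool y = world x"
    R=rot(); G=Rn.from_matrix(np.c_[[0,np.cos(a),np.sin(a)],[1,0,0],[0,np.sin(a),-np.cos(a)]])
    return R.inv().apply(np.array(p)-arm.state()["tcp_pos"]),(R.inv()*G).as_rotvec()
E
python3 - <<'E'
from h import *
s=arm.state();print(s["clock"],s["joints"],s["tcp_pos"],rot().as_matrix())
print(rel([544,70,150.5],0.84))
E
```

```text
3.0 [-0.382  0.029  1.88   0.769  1.613 -0.504] [539.516  26.909 435.819] [[-0.002  1.     0.001]
 [ 0.663  0.     0.748]
 [ 0.748  0.002 -0.663]]
(array([-184.956,    3.926,  221.495]), array([ 0.001, -0.006,  0.002]))
```

>>> carry_out --pt "0 0 0 -0.0265 0.0006 0.0316 0.06" --pt "0 0 0 -0.0265 0.0006 0.0316 0.06" --pt "0 0 0 -0.0265 0.0006 0.0316 0.06" --pt "0 0 0 -0.0265 0.0006 0.0316 0.06" --pt "0 0 0 -0.0265 0.0006 0.0316 0.06" --pt "0 0 0 -0.026 0.0006 0.0316 0.06" --pt "0 0 0 -0.026 0.0006 0.0316 0.06" --pt "0 0 0 0 0 0 0.06"

```text
clock: 3.8
tcp_pos: [540.4, 70.2, 146.3]
orientation: [-0.292, 0.646, 0.645, 0.286]
contact_force: [-1.1, 0.4, 0.4]
width: 0.655
grip_force: 0.0
```

Run:
```python
from h import *
import cv2
f={n:arm.grab_frame(n)[:,:,::-1] for n in("side","top")}
a=cv2.resize(f["side"][130:280,220:370],None,fx=3,fy=3,interpolation=cv2.INTER_CUBIC)
b=cv2.resize(f["top"][140:290,220:350],None,fx=3,fy=3,interpolation=cv2.INTER_CUBIC)
cv2.imwrite("pics/c1.png",np.hstack([a,b]))
s=arm.state();print(s["clock"],s["joints"],s["tcp_pos"]);print(rel([544,129.4,97],0.84))
```

```text
3.9 [-0.308  0.374  2.058  0.863  1.205 -0.843] [543.364  69.021 151.065]
(array([-0.011,  0.788, 81.046]), array([-0.002, -0.001,  0.   ]))
```

View pics/c1.png

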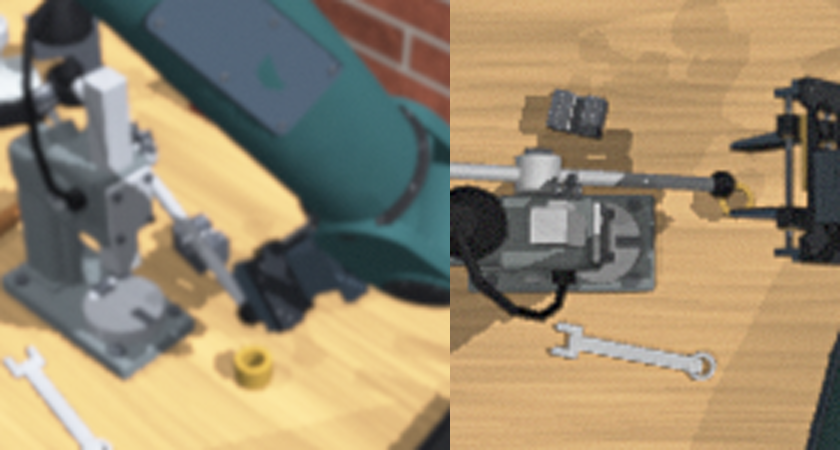

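The fingers straddle the rod line: in the top view the pads are at rows 143 and 213 and the rod is at about 182. I'll advance and pinch.

>>> carry_out --pt "0 0 0 0 0.0004 0.027 0.06" --pt "0 0 0 0 0.0004 0.027 0.06" --pt "0 0 0 0 0 0.027 0.06" --pt "0 0 0 0 0 0 0.06" --pt "0 0 0 0 0 0 0.03" --pt "0 0 0 0 0 0 0.01" --pt "0 0 0 0 0 0 0.01" --pt "0 0 0 0 0 0 0.01" --pt "0 0 0 0 0 0 0.01" --grip_force 25

```text
clock: 4.8
tcp_pos: [544.6, 128.9, 97.0]
orientation: [-0.288, 0.645, 0.646, 0.288]
contact_force: [0.0, 0.1, -0.2]
width: 0.252
grip_force: 0.0
```

```bash
cat >> h.py <<'E'
A=np.array([544,253.5,200.])
def lev():
    s=arm.state(); R=rot(); g=s["tcp_pos"]-18.8*R.as_matrix()[:,2]; d=g-A
    th=np.arctan2(d[2],-d[1]); z=R.as_matrix()[:,2]; lean=np.arctan2(z[1],-z[2])
    F=s["contact_force"]; up=np.array([0,np.sin(th),np.cos(th)]) # tangent for rising
    out=np.array([0,-np.cos(th),np.sin(th)])
    print("t %.1f th %.4f lean %.4f r %.1f x %.1f Ft %.2f Fr %.2f Fx %.2f w %.3f gf %.1f"%(s["clock"],th,lean,np.hypot(d[1],d[2]),g[0],F@up,F@out,F[0],s["width"],s["grip_force"]),s["torque"])
def arcrow(dth):
    s=arm.state(); R=rot(); q=Rn.from_rotvec([-dth,0,0]); p=s["tcp_pos"]
    return R.inv().apply(q.apply(p-A)+A-p),R.inv().apply([-dth,0,0])
E
python3 - <<'E'
from h import *
lev(); print(*arcrow(.03))
E
```

```text
t 4.8 th -0.5779 lean 0.8399 r 165.5 x 544.6 Ft -0.24 Fr 0.08 Fx 0.04 w 0.252 gf 0.0 [-0.502  0.026  0.042]
[ 0.794  0.    -4.784] [ 0.   -0.03  0.  ]
```

>>> carry_out --pt "0 0 0 0 0 0 0.01" --pt "0 0 0 0 0 0 0.01" --pt "0 0 0 0 0 0 0.01"

```text
clock: 5.1
tcp_pos: [544.9, 129.1, 96.8]
orientation: [-0.288, 0.645, 0.646, 0.288]
contact_force: [4.1, -1.6, -0.2]
width: 0.136
grip_force: 24.7
```

>>> carry_out --pt "0 -0.03 0 0.0008 0 -0.0048 0.01" --pt "0 -0.03 0 0.0008 0 -0.0048 0.01" --pt "0 0 0 0 0 0 0.01"

```text
clock: 5.4
tcp_pos: [545.1, 122.9, 105.1]
orientation: [-0.268, 0.654, 0.655, 0.269]
contact_force: [2.9, -5.2, -2.0]
width: 0.137
grip_force: 24.8
```

```bash
python3 -c "
from h import *
lev()"
```

```text
t 5.4 th -0.5156 lean 0.7776 r 165.3 x 545.1 Ft 0.79 Fr 5.52 Fx 2.94 w 0.137 gf 24.8 [-1.298 -0.462 -0.506]
```

>>> carry_out --pt "0 -0.03 0 0.0008 0 -0.0048 0.01" --pt "0 -0.03 0 0.0008 0 -0.0048 0.01" --pt "0 0 0 0 0 0 0.01"

```text
clock: 5.7
tcp_pos: [545.1, 117.5, 113.1]
orientation: [-0.248, 0.661, 0.663, 0.249]
contact_force: [4.1, -5.3, -0.9]
width: 0.134
grip_force: 24.8
```

```bash
python3 -c "
from h import *
lev()"
```

```text
t 5.7 th -0.4558 lean 0.7183 r 165.2 x 545.1 Ft 1.54 Fr 5.15 Fx 4.05 w 0.134 gf 24.8 [-1.248 -0.64  -0.517]
```

>>> carry_out --pt "0 -0.03 0 0.0008 0 -0.0048 0.01" --pt "0 -0.03 0 0.0008 0 -0.0048 0.01" --pt "0 -0.03 0 0.0008 0 -0.0048 0.01" --pt "0 0 0 0 0 0 0.01"

```text
clock: 6.1
tcp_pos: [545.1, 110.3, 125.7]
orientation: [-0.218, 0.672, 0.673, 0.219]
contact_force: [4.9, -5.0, -1.0]
width: 0.14
grip_force: 24.8
```

```bash
python3 -c "
from h import *
lev()"
```

```text
t 6.1 th -0.3657 lean 0.6286 r 165.2 x 545.1 Ft 0.85 Fr 5.06 Fx 4.93 w 0.140 gf 24.8 [-1.167 -0.68  -0.524]
```

>>> carry_out --pt "0 -0.03 0 0.0008 0 -0.0048 0.01" --pt "0 -0.03 0 0.0008 0 -0.0048 0.01" --pt "0 -0.03 0 0.0008 0 -0.0048 0.01" --pt "0 0 0 0 0 0 0.01"

```text
clock: 6.5
tcp_pos: [545.0, 104.2, 138.7]
orientation: [-0.188, 0.681, 0.682, 0.189]
contact_force: [6.3, -4.8, -2.9]
width: 0.14
grip_force: 24.6
```

```bash
python3 -c "
from h import *
lev(); print(*arcrow(.05))"
```

```text
t 6.5 th -0.2769 lean 0.5385 r 165.2 x 545.0 Ft -1.51 Fr 5.40 Fx 6.32 w 0.140 gf 24.6 [-1.15  -0.894 -0.552]
[ 1.396  0.009 -7.946] [ 0.   -0.05 -0.  ]
```

>>> carry_out --pt "0 -0.03 0 0.0008 0 -0.0048 0.01" --pt "0 -0.03 0 0.0008 0 -0.0048 0.01" --pt "0 0 0 0 0 0 0.01"

```text
clock: 6.8
tcp_pos: [545.0, 100.8, 147.7]
orientation: [-0.167, 0.686, 0.688, 0.168]
contact_force: [5.7, -4.7, -2.9]
width: 0.134
grip_force: 24.6
```

```bash
python3 -c "
from h import *
lev()"
```

```text
t 6.8 th -0.2170 lean 0.4785 r 165.2 x 545.0 Ft -1.86 Fr 5.20 Fx 5.66 w 0.134 gf 24.6 [-1.115 -1.09  -0.535]
```

>>> carry_out --pt "0 -0.03 0 0.0008 0 -0.0048 0.01" --pt "0 -0.03 0 0.0008 0 -0.0048 0.01" --pt "0 0 0 0 0 0 0.01"

```text
clock: 7.1
tcp_pos: [545.0, 98.0, 157.0]
orientation: [-0.146, 0.691, 0.692, 0.147]
contact_force: [6.6, -4.5, -2.2]
width: 0.138
grip_force: 24.6
```

```bash
python3 -c "
from h import *
import cv2
cv2.imwrite('pics/t2.png',arm.grab_frame('top')[:,:,::-1]); cv2.imwrite('pics/s2.png',arm.grab_frame('side')[:,:,::-1])
lev(); print(*arcrow(.05))"
```

```text
t 7.2 th -0.1590 lean 0.4197 r 165.3 x 544.8 Ft -1.67 Fr 1.45 Fx 6.08 w 0.138 gf 24.6 [-0.7   -1.186 -0.467]
[ 1.389  0.007 -7.951] [ 0.   -0.05 -0.  ]
```

>>> carry_out --pt "0 -0.05 0 0.0014 0 -0.008 0.01" --pt "0 -0.05 0 0.0014 0 -0.008 0.01" --pt "0 -0.05 0 0.0014 0 -0.008 0.01" --pt "0 -0.05 0 0.0014 0 -0.008 0.01" --pt "0 -0.05 0 0.0014 0 -0.008 0.01" --pt "0 -0.05 0 0.0014 0 -0.008 0.01" --pt "0 -0.05 0 0.0014 0 -0.008 0.01" --pt "0 -0.05 0 0.0014 0 -0.008 0.01" --pt "0 -0.05 0 0.0014 0 -0.008 0.01" --pt "0 0 0 0 0 0 0.01"

```text
clock: 8.2
tcp_pos: [544.1, 95.5, 229.3]
orientation: [0.011, 0.706, 0.708, -0.011]
contact_force: [-0.6, -0.3, 0.0]
width: 0.113
grip_force: 0.0
```

```bash
cat >> h.py <<'E'
import cv2
def ramh(img):
    "ram rise by matching its top in the side view against the first picture"
    o=cv2.imread("pics/side0.png"); x0,y0,x1,y1=245,151,266,178
    t=cv2.resize(o[y0:y1,x0:x1],None,fx=8,fy=8,interpolation=cv2.INTER_CUBIC)
    w=cv2.resize(img[y0-10:y1+4,x0-4:x1+4],None,fx=8,fy=8,interpolation=cv2.INTER_CUBIC)
    _,m,_,l=cv2.minMaxLoc(cv2.matchTemplate(w,t,cv2.TM_CCOEFF_NORMED))
    dv=10-l[1]/8; c=arm.camera_info("side"); T=np.linalg.inv(c["extrinsics"]); f=200/np.tan(np.radians(c["vfov"]/2))
    pr=lambda z:(lambda q:c["cy"]+f*q[1]/q[2])((T@[484,213.5,z,1])[:3])
    k=pr(350)-pr(360); print("ram dv px %.2f du %.2f score %.2f -> %.1f mm"%(dv,l[0]/8-4,m,dv*10/abs(k)))
def look(n):
    f=arm.grab_frame("side")[:,:,::-1]; cv2.imwrite(f"pics/{n}.png",f); ramh(f)
E
python3 -c "
from h import *
ramh(cv2.imread('pics/s2.png')); look('s3'); lev()"
```

```text
ram dv px 2.00 du 0.62 score 0.59 -> 7.0 mm
ram dv px -0.38 du -0.38 score 0.74 -> -1.3 mm
t 8.2 th 0.2926 lean -0.0291 r 164.7 x 543.8 Ft -0.28 Fr -0.04 Fx -0.14 w 0.112 gf 0.0 [-0.114  0.047 -0.02 ]
```

Run:
```python
from h import *
b=arm.grab_frame("top")[:,:,::-1]; f=cv2.imread("pics/s3.png")
a=cv2.resize(f[130:270,220:350],None,fx=3.2,fy=3.2,interpolation=cv2.INTER_CUBIC)
b=cv2.resize(b[160:270,220:345],None,fx=3,fy=3,interpolation=cv2.INTER_CUBIC)
h=max(a.shape[0],b.shape[0]); P=lambda i:cv2.copyMakeBorder(i,0,h-i.shape[0],0,0,0)
cv2.imwrite("pics/c3.png",np.hstack([P(a),P(b)]))
```

```text
(no output)
```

View pics/c3.png

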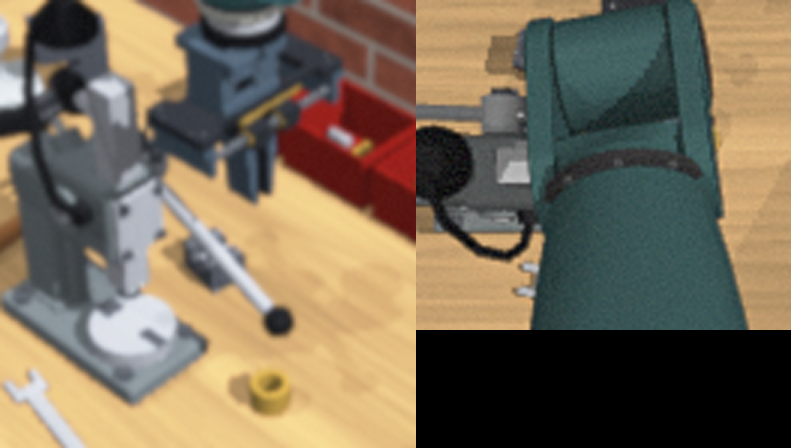

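The lever slipped out and dropped; the ball is now at about side pixel (306.5,229.7). I'll find the lever angle and regrip deeper and harder.

```bash
cat >> h.py <<'E'
def ball(img,box):
    x0,y0,x1,y1=box; g=cv2.cvtColor(img,cv2.COLOR_BGR2GRAY)[y0:y1,x0:x1]
    n,l,s,c=cv2.connectedComponentsWithStats((g<50).astype(np.uint8)); i=1+np.argmax(s[1:,4]); u,v=c[i]+[x0,y0]
    o,d=ray("side",u,v); p=o+d*(544-o[0])/d[0]; e=p-A
    print("ball px",u,v,"area",s[i,4],"p",p,"r",np.hypot(e[1],e[2]),"th",np.arctan2(e[2],-e[1]))
E
python3 -c "
from h import *
ball(cv2.imread('pics/side0.png'),(295,225,312,241)); ball(cv2.imread('pics/s3.png'),(297,221,316,238))"
```

```text
ball px 303.1578947368421 233.78947368421052 area 38 p [544.     77.015  80.339] r 213.2269591116045 th -0.5958250480067592
ball px 306.625 230.1 area 40 p [544.    61.53 107.03] r 213.29779247354125 th -0.4510025662858927
```

>>> carry_out --pt "0 0 0 0 0 0 0.06" --pt "0 0 0 0 0 0 0.06"

```text
clock: 8.5
tcp_pos: [544.0, 94.2, 228.4]
orientation: [0.01, 0.707, 0.707, -0.011]
contact_force: [1.0, 0.2, -0.5]
width: 0.255
grip_force: 0.0
```

>>> carry_out --pt "0 0.148 0 0 0 0 0.06" --pt "0 0.148 0 0 0 0 0.06" --pt "0 0.148 0 0 0 0 0.06" --pt "0 0.148 0 0 0 0 0.06" --pt "0 0.148 0 0 0 0 0.06" --pt "0 0 0 0 0 0 0.06"

```text
clock: 9.1
tcp_pos: [543.7, 92.8, 227.1]
orientation: [-0.248, 0.664, 0.661, 0.247]
contact_force: [0.0, -1.1, 0.6]
width: 0.66
grip_force: 0.0
```

```bash
python3 -c "
from h import *
print(rel([544,74.3,163.9],.71),rel([544,119.9,110.8],.71)); lev()"
```

```text
(array([-55.381,   0.521,  35.634]), array([-0.   , -0.005, -0.004])) (array([-55.768,   0.553, 105.626]), array([-0.   , -0.005, -0.004]))
t 9.1 th 0.2343 lean 0.7151 r 177.9 x 543.7 Ft 0.29 Fr 1.21 Fx 0.04 w 0.660 gf 0.0 [-0.475  0.076  0.016]
```

>>> carry_out --pt "0 0 0 -0.028 0.0003 0.018 0.06" --pt "0 0 0 -0.0275 0.0002 0.0175 0.06" --pt "0 0 0 0 0 0.035 0.06" --pt "0 0 0 0 0 0.035 0.04" --pt "0 0 0 0 0 0 0.03" --pt "0 0 0 0 0 0 0.01" --pt "0 0 0 0 0 0 0.01" --pt "0 0 0 0 0 0 0.01" --pt "0 0 0 0 0 0 0.01" --pt "0 0 0 0 0 0 0.01" --grip_force 55

```text
clock: 10.1
tcp_pos: [545.4, 120.9, 113.4]
orientation: [-0.245, 0.663, 0.663, 0.246]
contact_force: [0.3, -1.2, 0.6]
width: 0.152
grip_force: 55.0
```

```bash
python3 -c "
from h import *
look('s4');lev(); print(*arcrow(.03))"
```

```text
ram dv px -0.38 du 0.00 score 0.87 -> -1.3 mm
t 10.2 th -0.4637 lean 0.7097 r 161.9 x 545.3 Ft 0.85 Fr 0.47 Fx 0.76 w 0.147 gf 55.0 [-0.393 -0.203 -0.129]
[ 0.689  0.003 -4.7  ] [ 0.   -0.03 -0.  ]
```

>>> carry_out --pt "0 -0.03 0 0.0007 0 -0.0047 0.01" --pt "0 -0.03 0 0.0007 0 -0.0047 0.01" --pt "0 -0.03 0 0.0007 0 -0.0047 0.01" --pt "0 0 0 0 0 0 0.01"

```text
clock: 10.55
tcp_pos: [545.5, 113.8, 125.9]
orientation: [-0.215, 0.673, 0.674, 0.216]
contact_force: [1.4, -5.1, -0.3]
width: 0.147
grip_force: 55.0
```

```bash
python3 -c "
from h import *
lev()"
```

```text
t 10.6 th -0.3719 lean 0.6185 r 161.7 x 545.5 Ft 1.56 Fr 4.92 Fx 1.42 w 0.147 gf 55.0 [-1.145 -0.185 -0.102]
```

>>> carry_out --pt "0 -0.03 0 0.0007 0 -0.0047 0.01" --pt "0 -0.03 0 0.0007 0 -0.0047 0.01" --pt "0 -0.03 0 0.0007 0 -0.0047 0.01" --pt "0 0 0 0 0 0 0.01"

```text
clock: 10.95
tcp_pos: [545.4, 107.8, 138.4]
orientation: [-0.185, 0.682, 0.683, 0.185]
contact_force: [3.3, -5.7, -1.2]
width: 0.147
grip_force: 55.0
```

```bash
python3 -c "
from h import *
look('s5');lev(); ball(cv2.imread('pics/s5.png'),(297,212,320,238))"
```

```text
ram dv px 1.12 du 0.62 score 0.56 -> 3.9 mm
t 11.0 th -0.2864 lean 0.5303 r 161.8 x 545.3 Ft -0.18 Fr 4.25 Fx 3.01 w 0.151 gf 55.0 [-0.935 -0.595 -0.309]
ball px 309.5365853658537 224.0731707317073 area 41 p [544.     48.996 141.136] r 212.80754657469387 th -0.2802614185172401
```

>>> carry_out --pt "0 -0.03 0 0.0007 0 -0.0047 0.01" --pt "0 -0.03 0 0.0007 0 -0.0047 0.01" --pt "0 -0.03 0 0.0007 0 -0.0047 0.01" --pt "0 -0.03 0 0.0007 0 -0.0047 0.01" --pt "0 -0.03 0 0.0007 0 -0.0047 0.01" --pt "0 -0.03 0 0.0007 0 -0.0047 0.01" --pt "0 0 0 0 0 0 0.01"

```text
clock: 11.7
tcp_pos: [545.4, 99.2, 165.3]
orientation: [-0.123, 0.696, 0.697, 0.123]
contact_force: [4.3, -5.6, -2.0]
width: 0.151
grip_force: 54.9
```

```bash
python3 -c "
from h import *
look('s6');lev(); ball(cv2.imread('pics/s6.png'),(297,205,325,232))"
```

```text
ram dv px 1.88 du 0.12 score 0.65 -> 6.6 mm
t 11.8 th -0.1070 lean 0.3504 r 161.7 x 545.3 Ft -1.06 Fr 5.56 Fx 3.68 w 0.144 gf 55.0 [-1.128 -0.833 -0.276]
ball px 311.0444444444444 216.06666666666666 area 45 p [544.     42.859 178.282] r 211.75759007377562 th -0.10274061125141289
```

>>> carry_out --pt "0 -0.03 0 0.0007 0 -0.0047 0.01" --pt "0 -0.03 0 0.0007 0 -0.0047 0.01" --pt "0 -0.03 0 0.0007 0 -0.0047 0.01" --pt "0 -0.03 0 0.0007 0 -0.0047 0.01" --pt "0 -0.03 0 0.0007 0 -0.0047 0.01" --pt "0 -0.03 0 0.0007 0 -0.0047 0.01" --pt "0 -0.03 0 0.0007 0 -0.0047 0.01" --pt "0 0 0 0 0 0 0.01"

```text
clock: 12.55
tcp_pos: [545.3, 95.4, 198.2]
orientation: [-0.049, 0.705, 0.706, 0.049]
contact_force: [5.2, -8.9, 0.5]
width: 0.148
grip_force: 54.9
```

```bash
python3 -c "
from h import *
look('s7');lev(); ball(cv2.imread('pics/s7.png'),(297,195,325,225))"
```

```text
ram dv px 2.75 du -0.38 score 0.55 -> 9.6 mm
t 12.6 th 0.1035 lean 0.1401 r 161.6 x 545.3 Ft -0.19 Fr 7.30 Fx 4.87 w 0.149 gf 54.9 [-1.353 -0.991 -0.059]
ball px 311.02272727272725 204.86363636363637 area 44 p [544.     43.31  222.765] r 211.41890321451754 th 0.1078854064560706
```

>>> carry_out --pt "0 -0.03 0 0.0007 0 -0.0047 0.01" --pt "0 -0.03 0 0.0007 0 -0.0047 0.01" --pt "0 -0.03 0 0.0007 0 -0.0047 0.01" --pt "0 -0.03 0 0.0007 0 -0.0047 0.01" --pt "0 0 0 0 0 0 0.01"

```text
clock: 13.1
tcp_pos: [545.3, 96.3, 217.2]
orientation: [-0.007, 0.706, 0.708, 0.007]
contact_force: [5.2, -9.2, 1.8]
width: 0.148
grip_force: 54.9
```

```bash
python3 -c "
from h import *
look('s8');lev(); f=cv2.imread('pics/s8.png');ball(f,(297,190,325,222))
o=cv2.imread('pics/side0.png'); k=lambda i:cv2.resize(i[130:230,215:330],None,fx=3.4,fy=3.4,interpolation=cv2.INTER_CUBIC)
cv2.imwrite('pics/c8.png',np.hstack([k(o),k(f)]))"
```

```text
ram dv px 3.00 du -0.88 score 0.61 -> 10.5 mm
t 13.2 th 0.2236 lean 0.0198 r 161.6 x 545.3 Ft -0.22 Fr 8.78 Fx 5.39 w 0.147 gf 54.9 [-1.445 -0.958  0.058]
ball px 309.95744680851067 197.91489361702128 area 47 p [544.     47.836 246.989] r 210.963471111978 th 0.2246215502836779
```

View pics/c8.png

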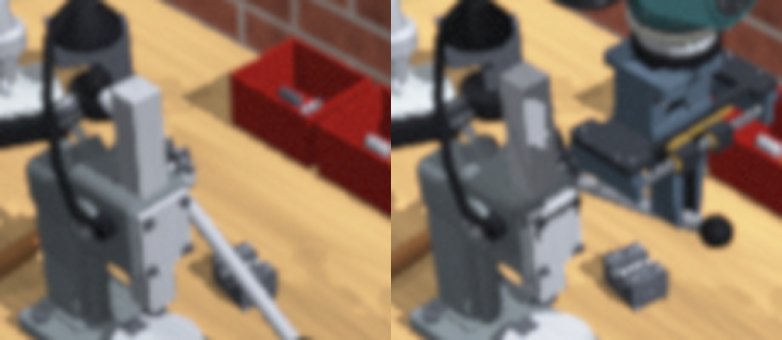

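>>> carry_out --pt "0 -0.03 0 0.0005 0 -0.0047 0.01" --pt "0 -0.03 0 0.0005 0 -0.0047 0.01" --pt "0 -0.03 0 0.0005 0 -0.0047 0.01" --pt "0 -0.03 0 0.0005 0 -0.0047 0.01" --pt "0 -0.03 0 0.0005 0 -0.0047 0.01" --pt "0 -0.03 0 0.0005 0 -0.0047 0.01" --pt "0 0 0 0 0 0 0.01" --pt "0 0 0 0 0 0 0.01"

```text
clock: 13.95
tcp_pos: [545.0, 101.4, 244.6]
orientation: [0.056, 0.704, 0.706, -0.057]
contact_force: [4.3, -1.2, -0.9]
width: 0.146
grip_force: 54.9
```

```bash
cat >> h.py <<'E'
def edge(img):
    "row of the ram top's left and rear edges (gradient), side view, columns 248-254"
    g=cv2.GaussianBlur(cv2.cvtColor(img,cv2.COLOR_BGR2GRAY).astype(float),(0,0),.7)
    r=[]
    for c in range(250,262):
        d=np.abs(np.diff(g[140:162,c])); i=int(np.argmax(d[:18])); w=d[max(i-1,0):i+2]; r.append(140.5+i-1+(w*np.arange(len(w))).sum()/w.sum())
    return np.array(r)
E
python3 -c "
from h import *
look('s9');lev(); f=cv2.imread('pics/s9.png');ball(f,(290,180,325,215))
for n in ('side0','s3','s8','s9'): print(n,edge(cv2.imread(f'pics/{n}.png')))"
```

```text
ram dv px 10.00 du -4.00 score 0.49 -> 35.0 mm
t 14.0 th 0.3998 lean -0.1587 r 162.0 x 545.0 Ft -0.80 Fr -0.45 Fx 3.94 w 0.147 gf 54.9 [ 0.069 -1.005  0.249]
ball px 314.0486111111111 184.13194444444446 area 144 p [544.     32.12  307.032] r 245.89611572925895 th 0.45034241097713223
side0 [153.58  153.427 152.635 152.538 152.503 152.534 152.657 157.895 157.743
 157.553 157.402 157.236]
s3 [154.416 154.411 154.427 154.463 154.504 154.568 155.296 155.59  152.689
 153.5   155.469 156.357]
s8 [149.54  148.67  148.564 155.489 155.428 147.605 148.474 149.396 149.593
 150.56  151.536 151.565]
s9 [148.419 147.649 147.609 147.753 148.631 149.399 149.751 150.251 148.041
 148.653 149.644 156.49 ]
```

Ram edge rows have moved up about 5.2 px, which is roughly 18.5 mm, so it is past the click and well under 27 mm. Now I'll lower it and feel for the ends.

>>> carry_out --pt "0 0.03 0 -0.0007 0 0.0047 0.01" --pt "0 0.03 0 -0.0007 0 0.0047 0.01" --pt "0 0.03 0 -0.0007 0 0.0047 0.01" --pt "0 0.03 0 -0.0007 0 0.0047 0.01" --pt "0 0.03 0 -0.0007 0 0.0047 0.01" --pt "0 0.03 0 -0.0007 0 0.0047 0.01" --pt "0 0 0 0 0 0 0.01"

```text
clock: 14.7
tcp_pos: [544.5, 95.4, 216.1]
orientation: [-0.009, 0.707, 0.707, 0.008]
contact_force: [5.5, 12.1, -5.9]
width: 0.148
grip_force: 54.9
```

```bash
python3 -c "
from h import *
lev()"
```

```text
t 14.7 th 0.2164 lean 0.0249 r 162.4 x 544.6 Ft -3.21 Fr -13.10 Fx 5.53 w 0.148 gf 54.9 [ 2.237 -1.062  0.095]
```

>>> carry_out --pt "0 0.03 0 -0.0007 0 0.0047 0.01" --pt "0 0.03 0 -0.0007 0 0.0047 0.01" --pt "0 0.03 0 -0.0007 0 0.0047 0.01" --pt "0 0.03 0 -0.0007 0 0.0047 0.01" --pt "0 0.03 0 -0.0007 0 0.0047 0.01" --pt "0 0.03 0 -0.0007 0 0.0047 0.01" --pt "0 0 0 0 0 0 0.01"

```text
clock: 15.4
tcp_pos: [544.4, 95.0, 188.1]
orientation: [-0.074, 0.704, 0.703, 0.072]
contact_force: [4.2, 22.2, -0.3]
width: 0.148
grip_force: 55.0
```

```bash
python3 -c "
from h import *
look('s10');lev(); f=cv2.imread('pics/s10.png');ball(f,(297,198,325,225));print(edge(f))"
```

```text
ram dv px 5.88 du 4.00 score 0.57 -> 20.6 mm
t 15.4 th 0.0417 lean 0.2061 r 162.5 x 544.6 Ft -0.81 Fr -19.55 Fx 2.85 w 0.147 gf 55.0 [ 3.682 -0.621 -0.092]
ball px 311.4255319148936 208.53191489361703 area 47 p [544.     41.54  209.388] r 212.16818822142363 th 0.044261382216838986
[149.638 149.488 149.401 155.642 155.616 155.404 154.534 154.533 154.595
 154.606 154.562 154.476]
```

>>> carry_out --pt "0 0 0 0.0009 0 0.0002 0.01" --pt "0 0.03 0 -0.0006 0 0.0048 0.01" --pt "0 0.03 0 -0.0006 0 0.0048 0.01" --pt "0 0 0 0 0 0 0.01"

```text
clock: 15.85
tcp_pos: [544.6, 96.1, 178.6]
orientation: [-0.094, 0.701, 0.701, 0.093]
contact_force: [3.5, 15.4, 0.8]
width: 0.147
grip_force: 55.0
```

```bash
python3 -c "
from h import *
lev()"
```

```text
t 15.8 th -0.0203 lean 0.2656 r 162.3 x 544.7 Ft 0.51 Fr -15.39 Fx 3.49 w 0.147 gf 55.0 [ 2.712 -0.747 -0.12 ]
```

>>> carry_out --pt "0 0.03 0 -0.0007 0 0.0047 0.01" --pt "0 0.03 0 -0.0007 0 0.0047 0.01" --pt "0 0 0 0 0 0 0.01"

```text
clock: 16.15
tcp_pos: [544.5, 97.6, 169.3]
orientation: [-0.116, 0.698, 0.698, 0.114]
contact_force: [3.9, 18.6, 2.2]
width: 0.149
grip_force: 55.0
```

```bash
python3 -c "
from h import *
lev()"
```

```text
t 16.1 th -0.0797 lean 0.3262 r 162.4 x 544.6 Ft 0.74 Fr -18.74 Fx 3.88 w 0.149 gf 55.0 [ 3.173 -0.701 -0.214]
```

>>> carry_out --pt "0 0.03 0 -0.0007 0 0.0047 0.01" --pt "0 0.02 0 -0.0004 0 0.0031 0.01" --pt "0 0 0 0 0 0 0.01"

```text
clock: 16.45
tcp_pos: [544.6, 99.3, 162.0]
orientation: [-0.133, 0.695, 0.695, 0.132]
contact_force: [3.2, 17.4, 4.9]
width: 0.151
grip_force: 55.0
```

```bash
python3 -c "
from h import *
look('s11');lev(); f=cv2.imread('pics/s11.png');ball(f,(297,204,325,232));print(edge(f))"
```

```text
ram dv px 3.00 du 0.00 score 0.56 -> 10.5 mm
t 16.5 th -0.1255 lean 0.3757 r 162.3 x 544.7 Ft 1.50 Fr -16.82 Fx 2.36 w 0.148 gf 55.0 [ 3.047 -0.47  -0.149]
ball px 310.95454545454544 217.0681818181818 area 44 p [544.     43.201 173.974] r 211.90304865140945 th -0.12313324504026547
[149.629 149.457 139.896 139.942 139.983 141.417 141.563 142.414 142.601
 143.467 143.639 144.521]
```

>>> carry_out --pt "0 0 0 0.0025 0 0.0006 0.01" --pt "0 0.02 0 -0.0004 0 0.0031 0.01" --pt "0 0 0 0 0 0 0.01"

```text
clock: 16.8
tcp_pos: [545.4, 100.7, 159.3]
orientation: [-0.138, 0.693, 0.694, 0.138]
contact_force: [3.2, -3.7, 4.9]
width: 0.152
grip_force: 55.0
```

```bash
python3 -c "
from h import *
lev()"
```

```text
t 16.8 th -0.1447 lean 0.3922 r 161.7 x 545.4 Ft 5.34 Fr 2.94 Fx 3.18 w 0.152 gf 55.0 [-0.438 -0.438 -0.136]
```

>>> carry_out --pt "0 0.02 0 -0.0004 0 0.0031 0.01" --pt "0 0 0 0 0 0 0.01"

```text
clock: 17.0
tcp_pos: [545.5, 101.5, 156.5]
orientation: [-0.145, 0.692, 0.692, 0.145]
contact_force: [1.9, -3.6, 7.7]
width: 0.149
grip_force: 55.0
```

```bash
python3 -c "
from h import *
lev()"
```

```text
t 17.0 th -0.1631 lean 0.4125 r 161.7 x 545.5 Ft 8.20 Fr 2.31 Fx 1.92 w 0.149 gf 55.0 [-0.314 -0.203 -0.045]
```

>>> carry_out --pt "0 0.02 0 -0.0004 0 0.0031 0.01" --pt "0 0 0 0 0 0 0.01"

```text
clock: 17.2
tcp_pos: [545.6, 102.4, 153.8]
orientation: [-0.152, 0.69, 0.691, 0.152]
contact_force: [-0.0, -3.5, 10.7]
width: 0.15
grip_force: 55.1
```

```bash
python3 -c "
from h import *
lev()"
```

```text
t 17.2 th -0.1813 lean 0.4327 r 161.7 x 545.6 Ft 11.12 Fr 1.50 Fx -0.04 w 0.150 gf 55.1 [-0.128 -0.04   0.046]
```

```bash
python3 -c "
from h import *
look('s12');lev(); f=cv2.imread('pics/s12.png');ball(f,(297,204,325,235));print(edge(f)[:3])"
```

```text
ram dv px 3.25 du 0.00 score 0.53 -> 11.4 mm
t 17.2 th -0.1809 lean 0.4323 r 161.6 x 545.6 Ft 11.74 Fr 3.30 Fx -0.44 w 0.149 gf 55.1 [-0.371 -0.078  0.036]
ball px 310.5681818181818 219.61363636363637 area 44 p [544.     44.742 162.517] r 212.096790392643 th -0.17765907660175279
[150.318 149.52  141.434]
```

>>> carry_out --pt "0 0.02 0 -0.0004 0 0.0031 0.01" --pt "0 0 0 0 0 0 0.01"

```text
clock: 17.45
tcp_pos: [545.7, 103.3, 151.0]
orientation: [-0.158, 0.689, 0.689, 0.159]
contact_force: [-0.2, -5.0, 14.8]
width: 0.147
grip_force: 55.1
```

```bash
python3 -c "
from h import *
lev()"
```

```text
t 17.4 th -0.1997 lean 0.4529 r 161.6 x 545.7 Ft 15.51 Fr 1.95 Fx -0.25 w 0.147 gf 55.1 [0.001 0.17  0.134]
```

>>> carry_out --pt "0 0.02 0 -0.0004 0 0.0031 0.01" --pt "0 0 0 0 0 0 0.01"

```text
clock: 17.65
tcp_pos: [545.8, 104.3, 148.3]
orientation: [-0.165, 0.687, 0.688, 0.166]
contact_force: [-1.8, -5.7, 18.8]
width: 0.146
grip_force: 55.2
```

```bash
python3 -c "
from h import *
look('s13');lev(); f=cv2.imread('pics/s13.png');ball(f,(297,204,325,238));print(edge(f)[:3])"
```

```text
ram dv px 3.38 du -0.62 score 0.55 -> 11.8 mm
t 17.7 th -0.2172 lean 0.4726 r 161.5 x 545.8 Ft 17.35 Fr 2.80 Fx -1.76 w 0.149 gf 55.2 [-0.022  0.319  0.197]
ball px 310.2142857142857 221.14285714285714 area 42 p [544.     46.19  155.239] r 212.08703967668683 th -0.21264843190906596
[150.571 150.4   149.516]
```

>>> carry_out --pt "0 -0.03 0 0.0006 0 -0.0047 0.01" --pt "0 -0.03 0 0.0006 0 -0.0047 0.01" --pt "0 0 0 0 0 0 0.01"

```text
clock: 18.0
tcp_pos: [545.7, 101.5, 157.4]
orientation: [-0.144, 0.692, 0.693, 0.145]
contact_force: [0.4, -7.0, 9.3]
width: 0.145
grip_force: 55.1
```

```bash
python3 -c "
from h import *
lev()"
```

```text
t 18.0 th -0.1575 lean 0.4105 r 161.5 x 545.7 Ft 10.29 Fr 5.45 Fx 0.38 w 0.145 gf 55.1 [-0.721 -0.1   -0.069]
```

>>> carry_out --pt "0 -0.02 0 0.0004 0 -0.0031 0.01" --pt "0 -0.02 0 0.0004 0 -0.0031 0.01" --pt "0 0 0 0 0 0 0.01"

```text
clock: 18.3
tcp_pos: [545.3, 99.8, 162.9]
orientation: [-0.13, 0.695, 0.696, 0.13]
contact_force: [3.2, -4.7, 3.2]
width: 0.145
grip_force: 55.0
```

```bash
python3 -c "
from h import *
lev()"
```

```text
t 18.3 th -0.1216 lean 0.3697 r 161.7 x 545.3 Ft 3.73 Fr 4.31 Fx 3.15 w 0.145 gf 55.0 [-0.735 -0.631 -0.256]
```

>>> carry_out --pt "0 -0.03 0 0.0006 0 -0.0047 0.01" --pt "0 -0.03 0 0.0006 0 -0.0047 0.01" --pt "0 0 0 0 0 0 0.01"

```text
clock: 18.6
tcp_pos: [545.3, 97.8, 172.1]
orientation: [-0.109, 0.698, 0.699, 0.109]
contact_force: [3.7, -4.4, 0.8]
width: 0.147
grip_force: 55.0
```

```bash
python3 -c "
from h import *
lev()"
```

```text
t 18.6 th -0.0616 lean 0.3098 r 161.7 x 545.3 Ft 1.08 Fr 4.38 Fx 3.72 w 0.147 gf 55.0 [-0.815 -0.737 -0.286]
```

>>> carry_out --pt "0 -0.03 0 0.0006 0 -0.0047 0.01" --pt "0 -0.03 0 0.0006 0 -0.0047 0.01" --pt "0 0 0 0 0 0 0.01"

```text
clock: 18.9
tcp_pos: [545.2, 96.4, 181.3]
orientation: [-0.088, 0.701, 0.702, 0.088]
contact_force: [4.6, -2.8, 0.9]
width: 0.151
grip_force: 55.0
```

```bash
python3 -c "
from h import *
lev()"
```

```text
t 18.9 th -0.0027 lean 0.2504 r 161.8 x 545.2 Ft 0.90 Fr 2.75 Fx 4.56 w 0.151 gf 55.0 [-0.436 -0.851 -0.208]
```

>>> carry_out --pt "0 -0.03 0 0.0006 0 -0.0047 0.01" --pt "0 -0.03 0 0.0006 0 -0.0047 0.01" --pt "0 0 0 0 0 0 0.01"

```text
clock: 19.2
tcp_pos: [545.1, 95.5, 190.6]
orientation: [-0.067, 0.703, 0.705, 0.067]
contact_force: [3.9, 0.0, 1.2]
width: 0.151
grip_force: 55.0
```

```bash
python3 -c "
from h import *
look('s14');lev(); f=cv2.imread('pics/s14.png');ball(f,(297,200,325,230));print(edge(f)[:3])"
```

```text
ram dv px 6.00 du 4.00 score 0.57 -> 21.0 mm
t 19.2 th 0.0543 lean 0.1914 r 161.9 x 545.0 Ft 1.55 Fr -1.12 Fx 4.53 w 0.145 gf 55.0 [ 0.301 -0.982 -0.18 ]
ball px 311.39130434782606 207.7608695652174 area 46 p [544.     41.707 212.337] r 212.15228086904924 th 0.058185423146101777
[149.599 149.452 149.357]
```

>>> carry_out --pt "0 -0.03 0 0.0006 0 -0.0047 0.01" --pt "0 -0.03 0 0.0006 0 -0.0047 0.01" --pt "0 0 0 0 0 0 0.01"

```text
clock: 19.55
tcp_pos: [545.0, 95.1, 200.0]
orientation: [-0.046, 0.705, 0.706, 0.046]
contact_force: [5.0, 1.3, 2.0]
width: 0.147
grip_force: 55.0
```

```bash
python3 -c "
from h import *
lev()"
```

```text
t 19.6 th 0.1153 lean 0.1309 r 161.9 x 545.0 Ft 2.09 Fr -1.03 Fx 4.99 w 0.147 gf 55.0 [ 0.353 -0.979 -0.035]
```

>>> carry_out --pt "0 -0.03 0 0.0006 0 -0.0047 0.01" --pt "0 0 0 0 0 0 0.01"

```text
clock: 19.75
tcp_pos: [545.0, 95.1, 204.6]
orientation: [-0.036, 0.706, 0.707, 0.036]
contact_force: [5.0, 1.4, 1.7]
width: 0.15
grip_force: 55.0
```

```bash
python3 -c "
from h import *
lev()"
```

```text
t 19.8 th 0.1444 lean 0.1012 r 161.9 x 545.0 Ft 1.85 Fr -1.17 Fx 5.03 w 0.150 gf 55.0 [ 0.445 -0.972 -0.063]
```

>>> carry_out --pt "0 -0.03 0 0.0006 0 -0.0047 0.01" --pt "0 0 0 0 0 0 0.01"

```text
clock: 19.95
tcp_pos: [544.9, 95.3, 209.2]
orientation: [-0.025, 0.706, 0.707, 0.025]
contact_force: [5.5, 3.3, 1.2]
width: 0.148
grip_force: 55.0
```

```bash
python3 -c "
from h import *
lev()"
```

```text
t 19.9 th 0.1737 lean 0.0712 r 162.0 x 545.0 Ft 1.80 Fr -3.06 Fx 5.53 w 0.148 gf 55.0 [ 0.588 -1.024 -0.023]
```

>>> carry_out --pt "0 -0.03 0 0.0006 0 -0.0047 0.01" --pt "0 0 0 0 0 0 0.01"

```text
clock: 20.15
tcp_pos: [544.8, 95.5, 213.7]
orientation: [-0.015, 0.706, 0.707, 0.014]
contact_force: [6.3, 2.8, -0.8]
width: 0.147
grip_force: 55.0
```

```bash
python3 -c "
from h import *
look('s15');lev(); f=cv2.imread('pics/s15.png');ball(f,(297,190,325,220));print(edge(f)[:3])"
```

```text
ram dv px 2.62 du -1.00 score 0.59 -> 9.2 mm
t 20.2 th 0.2009 lean 0.0417 r 162.1 x 544.8 Ft 1.34 Fr -3.82 Fx 6.76 w 0.148 gf 55.0 [ 0.926 -1.166  0.006]
ball px 310.14285714285717 198.9387755102041 area 49 p [544.     47.059 243.517] r 210.97736344360607 th 0.2077536091974657
[149.654 149.486 149.361]
```

>>> carry_out --pt "0 -0.02 0 0.0005 0 -0.0031 0.01" --pt "0 0 0 0 0 0 0.01"

```text
clock: 20.4
tcp_pos: [544.7, 95.7, 216.5]
orientation: [-0.008, 0.707, 0.708, 0.007]
contact_force: [6.1, 2.6, -2.7]
width: 0.151
grip_force: 55.0
```

```bash
python3 -c "
from h import *
lev()"
```

```text
t 20.4 th 0.2195 lean 0.0212 r 162.1 x 544.7 Ft -2.08 Fr -3.11 Fx 6.13 w 0.151 gf 55.0 [ 0.619 -1.26   0.056]
```

>>> carry_out --pt "0 -0.02 0 0.0005 0 -0.0031 0.01" --pt "0 0 0 0 0 0 0.01"

```text
clock: 20.6
tcp_pos: [544.8, 96.1, 219.6]
orientation: [-0.001, 0.707, 0.708, 0.0]
contact_force: [7.6, 2.2, -2.5]
width: 0.146
grip_force: 55.0
```

```bash
python3 -c "
from h import *
lev()"
```

```text
t 20.6 th 0.2392 lean 0.0011 r 162.0 x 544.8 Ft -1.95 Fr -2.70 Fx 7.65 w 0.146 gf 55.0 [ 0.526 -1.306  0.031]
```

>>> carry_out --pt "0 -0.02 0 0.0005 0 -0.0031 0.01" --pt "0 0 0 0 0 0 0.01"

```text
clock: 20.8
tcp_pos: [544.8, 96.5, 222.7]
orientation: [0.006, 0.707, 0.708, -0.007]
contact_force: [7.4, 0.4, -1.6]
width: 0.151
grip_force: 54.9
```

```bash
python3 -c "
from h import *
look('s16');lev(); f=cv2.imread('pics/s16.png');print(edge(f)[:3])"
```

```text
ram dv px 1.62 du -0.50 score 0.64 -> 5.7 mm
t 20.9 th 0.2584 lean -0.0187 r 162.0 x 544.8 Ft 0.35 Fr -3.06 Fx 6.34 w 0.150 gf 55.0 [ 0.553 -1.261  0.089]
[149.458 148.68  148.598]
```

The upper end shows at about 0.208 rad, where Ft falls by about 4 N. The lower end is at about -0.115, so the middle is near 0.047. I'll go there.

>>> carry_out --pt "0 0.03 0 -0.0006 0 0.0047 0.01" --pt "0 0.03 0 -0.0006 0 0.0047 0.01" --pt "0 0.03 0 -0.0006 0 0.0047 0.01" --pt "0 0.03 0 -0.0006 0 0.0047 0.01" --pt "0 0.03 0 -0.0006 0 0.0047 0.01" --pt "0 0.03 0 -0.0006 0 0.0047 0.01" --pt "0 0.03 0 -0.0006 0 0.0047 0.01" --pt "0 0 0 0 0 0 0.01"

```text
clock: 21.65
tcp_pos: [544.5, 95.0, 189.3]
orientation: [-0.069, 0.704, 0.704, 0.068]
contact_force: [5.7, 12.2, 0.0]
width: 0.148
grip_force: 55.0
```

```bash
python3 -c "
from h import *
look('s17');lev(); f=cv2.imread('pics/s17.png');ball(f,(297,198,325,225));print(edge(f)[:3])"
```

```text
ram dv px 6.00 du 4.00 score 0.57 -> 21.0 mm
t 21.7 th 0.0495 lean 0.1938 r 162.2 x 544.7 Ft -0.73 Fr -10.65 Fx 6.07 w 0.149 gf 55.0 [ 1.994 -0.993 -0.104]
ball px 311.2888888888889 207.9111111111111 area 45 p [544.     42.121 211.492] r 211.69076606812348 th 0.054313147932930524
[149.644 149.492 149.408]
```

>>> carry_out --pt "0 0 0 0.0012 0 0.0003 0.01" --pt "0 0 0 0 0 0 0.01" --pt "0 0 0 0 0 0 0.025" --pt "0 0 0 0 0 0 0.04" --pt "0 0 0 0 0 0 0.06" --pt "0 0 0 0 0 0 0.06" --pt "0 0 0 0 0 0 0.06" --pt "0 0 0 0 0 0 0.06" --pt "0 0 0 0 0 0 0.06" --pt "0 0 0 0 0 0 0.06"

```text
clock: 22.7
tcp_pos: [544.9, 95.7, 190.4]
orientation: [-0.067, 0.704, 0.704, 0.067]
contact_force: [-0.4, 0.9, -0.1]
width: 0.655
grip_force: 0.0
```

>>> carry_out --pt "0 0 0 0 0 -0.01 0.06" --pt "0 0 0 0 0 -0.03 0.06" --pt "0 0 0 0 0 -0.045 0.06" --pt "0 0 0 0 0 -0.045 0.06" --pt "0 0 0 0 0 -0.045 0.06"

```text
clock: 23.2
tcp_pos: [544.5, 62.2, 364.9]
orientation: [-0.067, 0.704, 0.704, 0.067]
contact_force: [0.5, 1.4, 0.0]
width: 0.658
grip_force: 0.0
```

```bash
python3 -c "
from h import *
look('s18');lev(); f=cv2.imread('pics/s18.png');ball(f,(297,198,325,225));print(edge(f)[:3])
print(arm.state()['tcp_pos'])"
```

```text
ram dv px 10.00 du -4.00 score 0.54 -> 35.0 mm
t 23.2 th 0.7736 lean 0.1896 r 273.5 x 547.1 Ft 6.04 Fr 6.76 Fx 2.02 w 0.657 gf 0.0 [-0.085 -0.082 -0.003]
ball px 311.3695652173913 207.8913043478261 area 46 p [544.     41.791 211.77 ] r 212.0356233182739 th 0.05553997347174538
[149.521 149.413 149.341]
[547.225  61.377 372.655]
```

>>> carry_out --pt "0 0 0 0 0 -0.045 0.06" --pt "0 0 0 0 0 -0.045 0.06" --pt "0 0 0 0 0 -0.045 0.06" --pt "0 -0.095 0 0 0 -0.02 0.06" --pt "0 -0.095 0 0 0 -0.01 0.06" --pt "0 0 0 0 0 0 0.06"

```text
clock: 23.85
tcp_pos: [545.2, 33.2, 526.8]
orientation: [0.002, 0.706, 0.708, 0.0]
contact_force: [0.4, -0.7, 0.1]
width: 0.656
grip_force: 0.0
```

Run:
```python
from h import *
f=arm.grab_frame("side")[:,:,::-1]
def pr(p,n="side"):
    c=arm.camera_info(n); q=np.linalg.inv(c["extrinsics"])@[*p,1]; F=200/np.tan(np.radians(c["vfov"]/2))
    return c["cx"]-F*q[0]/q[2],c["cy"]+F*q[1]/q[2]
k=np.array([484,316.5,275]); a=np.array([0,.643,.766])
print(pr(k),pr(k+14*a),pr(k-14*a))
i=cv2.resize(f[125:205,210:290],None,fx=7,fy=7,interpolation=cv2.INTER_CUBIC)
for q in(k+14*a,k-14*a):
    u,v=pr(q); cv2.circle(i,(int((u-210+.5)*7),int((v-125+.5)*7)),3,(0,0,255),-1)
cv2.imwrite("pics/c19.png",i)
print(rel([484,480,560],-.698),arm.state()["tcp_pos"])
```

```text
(np.float64(234.93939552120034), np.float64(161.68573974739596)) (np.float64(232.77008127629534), np.float64(157.72281377100143)) (np.float64(237.10237532835848), np.float64(165.63709390658994))
(array([446.924, -59.658, -34.373]), array([ 0.002, -0.699,  0.002])) [544.914  33.277 525.219]
```

View pics/c19.png

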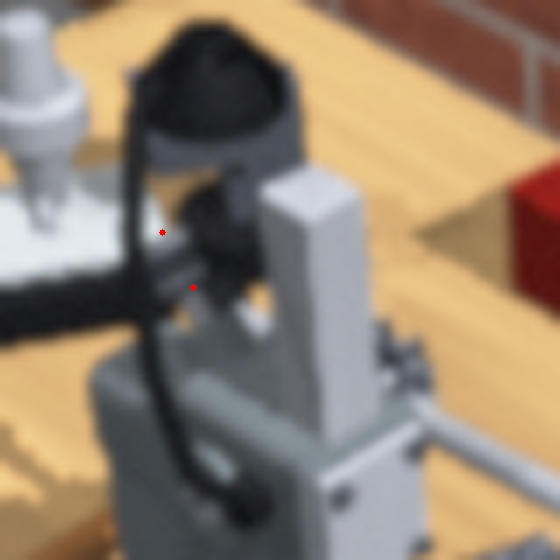

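The knob shows as the dark cylinder at zoom (180,263), right where it was predicted. I need to identify the black blob at zoom (225,235) before approaching.

Run:
```python
from h import *
def pr(p,n="side"):
    c=arm.camera_info(n); q=np.linalg.inv(c["extrinsics"])@[*p,1]; F=200/np.tan(np.radians(c["vfov"]/2))
    return np.array([c["cx"]-F*q[0]/q[2],c["cy"]+F*q[1]/q[2]])
for t in(-.596,.05): print("rear",(pr([544,253.5+112*np.cos(t),200-112*np.sin(t)])-[209.5,124.5])*7)
f=arm.grab_frame("top")[:,:,::-1]
i=cv2.resize(f[160:260,200:320],None,fx=5,fy=5,interpolation=cv2.INTER_CUBIC); cv2.imwrite("pics/t19.png",i)
for n,p in dict(knob=[484,316.5,275],light=[484,275,385]).items(): print(n,(pr(p,"top")-[199.5,159.5])*5,(pr(p)-[209.5,124.5])*7)
```

```text
rear [240.937 202.2  ]
rear [227.72 304.3 ]
knob [107.142 284.787] [178.076 260.3  ]
light [128.534 272.227] [214.676  85.627]
```

View pics/t19.png

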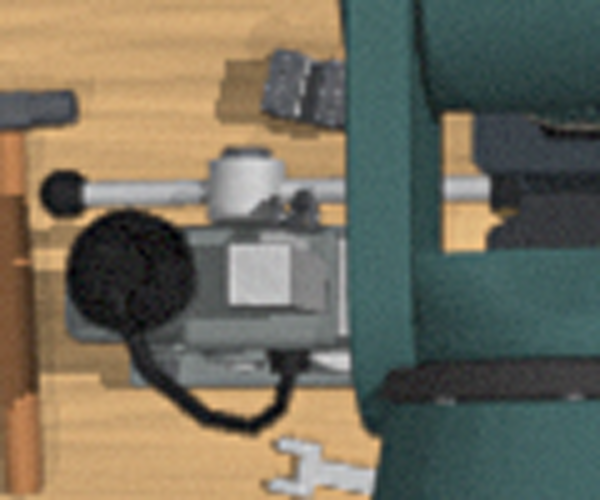

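>>> carry_out --pt "0 0 0 0.0447 -0.006 -0.0034 0.06" --pt "0 0 0 0.0447 -0.006 -0.0034 0.06" --pt "0 0 0 0.0447 -0.006 -0.0034 0.06" --pt "0 0 0 0.0447 -0.006 -0.0034 0.06" --pt "0 0 0 0.0447 -0.006 -0.0034 0.06" --pt "0 0 0 0.0447 -0.006 -0.0034 0.06" --pt "0 0 0 0.0447 -0.006 -0.0034 0.06" --pt "0 0 0 0.0447 -0.006 -0.0034 0.06" --pt "0 0 0 0.0447 -0.006 -0.0034 0.06" --pt "0 0 0 0.0447 -0.006 -0.0034 0.06"

```text
clock: 24.95
tcp_pos: [484.1, 480.6, 557.3]
orientation: [-0.001, 0.707, 0.707, -0.001]
contact_force: [0.0, -0.6, -0.2]
width: 0.656
grip_force: 0.0
```

>>> carry_out --pt "0 -0.14 0 0 0 0 0.06" --pt "0 -0.14 0 0 0 0 0.06" --pt "0 -0.14 0 0 0 0 0.06" --pt "0 -0.14 0 0 0 0 0.06" --pt "0 -0.138 0 0 0 0 0.06" --pt "0 0 0 0 0 0 0.06" --pt "0 0 0 0 0 0 0.06"

```text
clock: 25.65
tcp_pos: [484.9, 479.3, 556.7]
orientation: [0.241, 0.664, 0.665, -0.242]
contact_force: [0.6, 0.8, 0.5]
width: 0.653
grip_force: 0.0
```

Run:
```python
from h import *
k=np.array([484,316.5,275]); a=np.array([0,.643,.766])
s=arm.state(); print(s["clock"],s["joints"],s["tcp_pos"])
print(rel(k+100*a,-.698)); print(rel(k-18.8*a,-.698))
```

```text
25.65 [ 0.913  0.412  1.161 -0.471  2.103  0.781] [484.862 479.32  556.652]
(array([ 56.017,  -0.353, 220.489]), array([-0.002, -0.001,  0.003]))
(array([ 55.823,  -0.157, 339.3  ]), array([-0.002, -0.001,  0.003]))
```

>>> carry_out --pt "0 0 0 0.028 0 0.02 0.06" --pt "0 0 0 0.028 0 0.02 0.06" --pt "0 0 0 0 0 0.045 0.06" --pt "0 0 0 0 0 0.045 0.06" --pt "0 0 0 0 0 0.045 0.06" --pt "0 0 0 0 0 0.045 0.06" --pt "0 0 0 0 0 0.025 0.06" --pt "0 0 0 0 0 0.025 0.06" --pt "0 0 0 0 0 0 0.06"

```text
clock: 26.55
tcp_pos: [484.2, 346.1, 314.5]
orientation: [0.24, 0.665, 0.664, -0.242]
contact_force: [0.6, 0.5, 0.5]
width: 0.659
grip_force: 0.0
```

Run:
```python
from h import *
k=np.array([484,316.5,275]); a=np.array([0,.643,.766])
f=arm.grab_frame("side")[:,:,::-1]; t=arm.grab_frame("top")[:,:,::-1]
s=arm.state(); print(s["clock"],s["tcp_pos"],s["contact_force"]); print(rel(k-18.8*a,-.698))
i=cv2.resize(f[125:205,195:275],None,fx=5,fy=5,interpolation=cv2.INTER_CUBIC)
j=cv2.resize(t[165:245,170:250],None,fx=5,fy=5,interpolation=cv2.INTER_CUBIC)
cv2.imwrite("pics/c20.png",np.hstack([i,j]))
```

```text
26.65 [485.048 348.587 316.932] [-0.304  0.642  0.249]
(array([ 2.139, -1.056, 71.555]), array([ 0.   , -0.003, -0.001]))
```

View pics/c20.png

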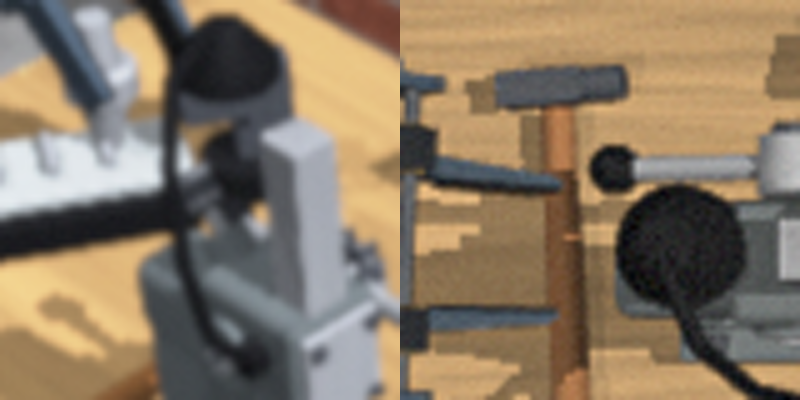

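The fingers are centred on the lamp's plane: in the top crop the tips are at rows 183 and 315 and the lamp at 248. The way along the pin axis is clear, so I'll advance and grip the knob.

>>> carry_out --pt "0 0 0 0.001 -0.0005 0.025 0.06" --pt "0 0 0 0.001 -0.0005 0.025 0.06" --pt "0 0 0 0 0 0.02 0.06" --pt "0 0 0 0 0 0 0.06" --pt "0 0 0 0 0 0 0.04" --pt "0 0 0 0 0 0 0.015" --pt "0 0 0 0 0 0 0.015" --pt "0 0 0 0 0 0 0.015" --pt "0 0 0 0 0 0 0.015" --pt "0 0 0 0 0 0 0.015" --grip_force 45

```text
clock: 27.65
tcp_pos: [483.4, 305.6, 260.9]
orientation: [0.242, 0.664, 0.665, -0.242]
contact_force: [-4.6, 3.8, 3.6]
width: 0.241
grip_force: 45.0
```

```bash
python3 -c "
from h import *
s=arm.state(); print({k:s[k] for k in('clock','tcp_pos','contact_force','torque','width','grip_force')}); look('s21')
f=cv2.imread('pics/s21.png');ball(f,(297,198,325,225));print(edge(f)[:3])"
```

```text
{'clock': 27.65, 'tcp_pos': array([483.439, 305.59 , 260.875]), 'contact_force': array([-4.604,  3.751,  3.65 ]), 'torque': array([ 0.291,  0.691, -0.49 ]), 'width': 0.24093051010176042, 'grip_force': 45.00349760055542}
ram dv px 3.00 du 0.12 score 0.81 -> 10.5 mm
ball px 311.375 207.89583333333334 area 48 p [544.     41.769 211.766] r 212.05778114923805 th 0.05551383502435774
[149.611 149.446 155.52 ]
```

>>> carry_out --pt "0 0 0 0 0 -0.002 0.015" --pt "0 0 0 0 0 -0.002 0.015" --pt "0 0 0 0 0 -0.002 0.015" --pt "0 0 0 0 0 -0.002 0.015" --pt "0 0 0 0 0 -0.002 0.015" --pt "0 0 0 0 0 -0.002 0.015" --pt "0 0 0 0 0 -0.002 0.015" --pt "0 0 0 0 0 -0.002 0.015" --pt "0 0 0 0 0 0 0.015"

```text
clock: 28.6
tcp_pos: [483.3, 315.7, 273.0]
orientation: [0.242, 0.664, 0.665, -0.242]
contact_force: [-5.6, -1.7, -1.9]
width: 0.244
grip_force: 45.0
```

>>> carry_out --pt "0 0 0 0 0 -0.001 0.015" --pt "0 0 0 0 0 -0.001 0.015" --pt "0 0 0 0 0 -0.001 0.015" --pt "0 0 0 0 0 0 0.015"

```text
clock: 29.0
tcp_pos: [483.3, 317.2, 274.8]
orientation: [0.242, 0.664, 0.665, -0.242]
contact_force: [-4.6, -5.2, -5.8]
width: 0.241
grip_force: 45.0
```

The tool has travelled 18.1 mm along the axis and the force is rising, so the pin is at its stop. I'll release and back out.

>>> carry_out --pt "0 0 0 0 0 0 0.03" --pt "0 0 0 0 0 0 0.05" --pt "0 0 0 0 0 0 0.06" --pt "0 0 0 0 0 0 0.06" --pt "0 0 0 0 0 0 0.06" --pt "0 0 0 0 0 0 0.06" --pt "0 0 0 0 0 0 0.06" --pt "0 0 0 0 0 -0.02 0.06" --pt "0 0 0 0 0 -0.04 0.06" --pt "0 0 0 0 0 -0.045 0.06"

```text
clock: 30.0
tcp_pos: [483.3, 385.0, 356.1]
orientation: [0.242, 0.664, 0.665, -0.243]
contact_force: [-0.2, -0.2, 0.3]
width: 0.658
grip_force: 0.0
```

>>> carry_out --pt "0 0 0 0 0 -0.045 0.06" --pt "0 0 0 0 0 -0.045 0.06" --pt "0 0 0 0 0 0 0.06" --pt "0 0 0 0 0 0 0.06"

```text
clock: 30.4
tcp_pos: [483.5, 443.2, 424.6]
orientation: [0.242, 0.664, 0.665, -0.241]
contact_force: [0.7, -0.4, -0.7]
width: 0.656
grip_force: 0.0
```

Run:
```python
from h import *
look('s22'); f=cv2.imread('pics/s22.png');ball(f,(297,198,325,225));print(edge(f)[:3])
# knob shift: template of the knob before the pull (s18) found again now
b=cv2.imread('pics/s21.png'); o=cv2.imread('pics/s18.png')
u,v=235,162; up=lambda i:cv2.resize(i,None,fx=6,fy=6,interpolation=cv2.INTER_CUBIC)
m=cv2.matchTemplate(up(f[v-14:v+14,u-14:u+14]),up(o[v-4:v+6,u-4:u+5]),cv2.TM_CCOEFF_NORMED)
_,s,_,l=cv2.minMaxLoc(m); print("knob shift px",l[0]/6-10,l[1]/6-10,"score",s,"expect -2.9 -5.2 for 18 mm"); s=arm.state(); print(s["clock"],s["tcp_pos"],s["contact_force"],s["width"])
print(np.abs(f.astype(int)-o).sum(2)[v-14:v+10:2,u-10:u+10:2])
```

```text
ram dv px 3.00 du 0.12 score 0.80 -> 10.5 mm
ball px 311.3191489361702 207.95744680851064 area 47 p [544.     41.996 211.385] r 211.81045476622614 th 0.0537762980368138
[149.606 149.449 148.689]
knob shift px -7.833333333333334 3.5 score 0.820631206035614 expect -2.9 -5.2 for 18 mm
30.45 [483.391 442.424 423.693] [-0.698 -0.594  0.156] 0.6533878731695394
[[ 16   2  48   1  18  17  13  18  12  17]
 [ 23   6  33  13  18  20  17  12   5   9]
 [ 14  10  12  64  42  18  15   5   6  15]
 [ 28  32  36  75  62  22  16   2  11   5]
 [ 33  63  65 284 167  42   3   7   0  11]
 [ 19  16  88 323  58 179  27   5   4   0]
 [ 18  18  21   8  42  21  58   9   1   8]
 [ 29  19   3  32  43 101  68  71   8   1]
 [  8   8  10  29   9  53  11  62   7   9]
 [  8   5   2  30 124  50  67  11  36  48]
 [ 10  12   6   5  47   5  12   8  34  74]
 [  9  20  12   5  26   7  10   3   3  16]]
```

Run:
```python
from h import *
for n in('s18','s22'):
    g=cv2.cvtColor(cv2.imread(f'pics/{n}.png'),cv2.COLOR_BGR2GRAY); print(n); print(g[148:172,226:246])
```

```text
s18
[[132  90  45  27  41  62  77  83  82  84  83  84  85  90  87  78  70  68
   68  78]
 [134  93  44  31  51  78  86  90  91  93  94  92  95 100  95  75  60  58
   61  75]
 [132  87  44  34  65  98 107 112 114 116 113 105  94  90  82  62  59  65
   70  78]
 [129  87  47  43  77 113 125 130 130 125 115  97  75  59  49  47  60  72
   79  81]
 [130  88  50  50  87 128 137 137 135 120  95  67  44  33  32  39  58  75
   81  80]
 [143  98  54  56 106 153 154 139 129 104  67  41  33  29  30  36  55  73
   80  80]
 [176 120  61  63 122 178 173 141 117  85  53  37  33  30  31  37  53  72
   80  79]
 [198 134  67  69 133 192 191 148 110  72  45  38  38  35  33  36  48  70
   79  76]
 [198 129  66  70 139 203 210 165 115  72  47  42  38  39  38  38  46  59
   65  64]
 [195 123  62  73 144 211 220 174 117  76  52  44  41  40  40  40  41  46
   48  47]
 [198 124  63  71 140 202 204 161 111  79  62  46  40  39  42  41  42  40
   41  43]
 [205 131  64  60 115 161 160 133 105  83  64  46  37  34  37  39  39  39
   38  39]
 [215 141  68  48  81 110 119 112  94  74  58  46  34  29  30  31  32  35
  
[... 2289 characters left out ...]
  28  27
   25  25]
 [ 46  34  26  28  29  34  40  61  92 106 101  81  50  28  27  29  34  29
   28  30]
 [ 33  28  27  28  30  30  30  48  79 103 109  94  64  36  33  37  37  35
   37  54]
 [ 29  27  26  30  30  27  27  34  63  95 108 104  78  51  40  40  39  40
   48  87]
 [ 26  26  27  27  28  29  26  28  49  83 106 111  95  66  44  41  40  53
   78 113]
 [ 27  24  26  28  30  28  28  26  45  81 107 115 104  82  57  45  53  83
  124 145]
 [ 26  27  26  26  29  31  29  33  53  94 116 118 110  94  72  58  61  92
  139 171]
 [ 33  32  32  27  27  33  43  61  81 115 132 117 109  99  82  70  70  82
  120 166]
 [ 77  81  75  50  33  37  60  91 109 127 133 115 101  94  83  76  73  75
   93 138]]
```

```bash
python3 -c "
from plant import arm
print(arm.sign_off())"
```

```text
the job is handed in; nothing more can be done
None
```

I handed the job in at about 30 s without seeing the verdict: the ram hangs one notch up, the lever sits near the middle of its free play, and the pin was pulled about 18 mm to its stop. The lever slipped from the gripper once on the first lift, so I gripped it again and repeated the lift, and I did not separately check that the loose things on the bench stayed put.

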